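# Load a glass blank into the tumbler and start it

### The job

Load the short round glass blank into the polishing tumbler: stand it in the pocket of the sprung loading slide on top, push the slide fully home by its push plate so that the blank drops into the bowl, and let the slide spring back shut. Then press the start button all the way down and let it come up. Leave the tall round blank and the square blank standing where they are.

Things in the scene. Friction and masses are not known exactly. Their poses are not given: they have to be found in the camera images.
- round_blank: The short round blank: upright amber glass cylinder, 30 mm diameter, 36 mm high, about 65 g, standing on a wooden board 15 mm thick. Origin: centre of its underside, z up. Its place in the row on the board varies.
- tall_blank: Same glass, upright cylinder 30 mm diameter but 66 mm high, on the same board. Not to be moved. Origin: centre of its underside. The three blanks stand in a rough row, with 70 mm or more between centres.
- square_blank: Same glass, upright square block 30 x 30 x 36 mm high, on the same board. Not to be moved. Origin: centre of its underside.
- tumbler: Polishing tumbler, 200 x 200 mm, fixed: grey drive unit in front (-x), clear bowl behind (inside x -19 to +94, y +-92 mm, floor at 24 mm). Dark steel deck 85 mm above the bench. Origin: centre of its underside; x points from the push plate to the rear, z up. The slide runs along x on the deck's middle between guides (outer faces y +-46 mm, tops level with the slide's top).
- slide (a joint): Travel of the loading slide, m: 0 = at rest (shut), 0.05 = fully home against its stop. Sprung: about 2 N at the start, 6 N at full stroke. A blank in the pocket is carried over an opening in the deck and falls into the bowl (60 mm lower) only in the last few mm of the stroke; at rest the slide covers the opening.
- slide_pocket (a point): Centre of the slide's pocket at deck level, which is the pocket's floor; moves with the slide, axes as the tumbler's. The pocket is a square through-hole, 40 x 40 mm, in the 70 mm wide steel slide, whose top is 13 mm above this point. A blank in it stands on the deck and sticks out 23 mm.
- slide_push (a point): Middle of the front (-x) face of the upright push plate at the slide's front end, 66 mm in -x from the pocket's centre; moves with the slide. The plate is 70 mm wide (y), 7 mm thick; its upper edge is 19 mm above this point, the slide's top 20 mm below it. Push it along the tumbler's +x. The deck extends 19 mm in front of this face, then free air.
- start (a joint): Travel of the start button, m: 0 = up, 0.006 = all the way down; sprung, 5 to 6.5 N takes it fully down.
- start_top (a point): Centre of the top of the start button, a grey disc of 28 mm diameter in a black round housing at the front left of the deck (tumbler x = -72, y = +72 mm), 103 mm above the bench. Moves with the button; press straight down.
There are look-alikes about, which are no part of the job. What is shaped like the round_blank but green or yellow is not meant.

How it is judged (in metres and radians):
On the way, in this order (a step that is already met when the one before it is completed fails the run):
1. the short round blank stands in the pocket of the slide, let go, with the slide at rest (horizontal distance between round_blank and slide_pocket below 0.01 m and z of round_blank in the frame of slide_pocket below 0.005 m and angle between round_blank's own z axis and vertical below 0.2 rad and value of joint slide below 0.005 m and contact force between round_blank and the fingers below 0.05 N), for 0.2 s.
2. the slide is pushed fully home (value of joint slide above 0.045 m), for 0.05 s.
3. the blank lies in the bowl and the slide has sprung back shut (z of round_blank in the frame of tumbler between 0.015 and 0.055 m and x of round_blank in the frame of tumbler between -0.02 and 0.1 m and y of round_blank in the frame of tumbler between -0.1 and 0.1 m and value of joint slide below 0.004 m), for 0.1 s.
4. the start button is pressed all the way down (z of round_blank in the frame of tumbler between 0.015 and 0.055 m and x of round_blank in the frame of tumbler between -0.02 and 0.1 m and y of round_blank in the frame of tumbler between -0.1 and 0.1 m and value of joint start above 0.0048 m), for 0.05 s.
At the end, for the whole second after the job is handed in: The short round blank rests in the tumbler's bowl, the slide is back shut (within 4 mm), the start button has been pressed down (at least 4.8 of its 6 mm) after that and is up again (within 1.5 mm), and the tall and square blanks still stand within 30 mm of where they were (all of step 3 and value of joint start below 0.0015 m and linear speed of round_blank below 0.02 m/s); the robot touches nothing.
It fails at once if the tall blank is shifted more than 30 mm or knocked over (distance of tall_blank from where it was at the start of the episode above 0.03 m or angle between tall_blank's own z axis and vertical above 0.5 rad).
It fails at once if the square blank is shifted more than 30 mm or knocked over (distance of square_blank from where it was at the start of the episode above 0.03 m or angle between square_blank's own z axis and vertical above 0.5 rad).
It also fails if it takes over 53 s, if anything falls off the work surface, if the arm or the gripper's body presses on something with over 40 N, if the wrist force passes 120 N, or if a joint passes its speed limit or range.

### The arm

A 6-joint arm with a two-finger parallel gripper is mounted at the origin on the work surface. World frame = base frame: x ahead of the robot, y to its left, z up, the work surface at z = 0. Lengths are in m, angles in degrees, forces in N, time in s.
With the tool pointing down it reaches from about 0.25 to 0.775 m from the base axis. Payload 4 kg.
Tool frame: the origin (TCP) lies at the very end of the fingers, on their centre line; the grasp point (between the pads) lies 19 mm behind it; z points along the fingers, y is the line along which they close (so a half turn about z gives the same grasp; the last joint's range is limited). The gripper opens to 85 mm and grips with 20 to 120 N. Pads are 22 mm wide; open, the fingers measure 114 mm over their backs; the gripper's body (76 mm by 85 mm) begins 54 mm behind the grasp point. The pads swing forward as they close: fully open they stand 13 mm farther back than shut.
Start: joints at [68.749, 4.996, 78.535, -0, 96.463, -5.907], TCP at [0.146, 0.53, 0.231] pointing down, gripper open.
Joint ranges: [-177.83, 177.83], [-43.37, 116.18], [15.69, 146.23], [-61.86, 241.86], [9.47, 152.12], [-147.06, 147.06]. Speed limits (degrees/s): [159.86, 159.86, 180, 180, 180, 180].

### API

Orientations are given as a 3x3 rotation matrix whose columns are the frame's x, y, z axes.
In Python, from cell import ctrl gives the robot as it stands. The module is installed in compiled form; this text tells all that it offers.
- The arm moves only by the shell command python3 -m pendant 'ROWS' [FORCE]. ROWS is text: rows parted by semicolons, each of 7 numbers parted by spaces: the closure, from -1 (fully open) to 1 (shut), then the shift along the world's x, y, z in mm, then the turn, a rotation vector about the world's x, y, z in degrees. A call has 1 to 5 rows; each row shifts and turns the commanded pose from where the row before left it; what a row does not reach is not made up. A row lasts 1/8 s, in which the tool goes at most 62.5 mm and 10.7 degrees, less where a joint would pass 70% of its speed; a pose out of reach is approached as far as the arm can. A call with a gripper value outside its range is refused whole. The fingers move at their own pace and stop on an object; FORCE is the grip in N (left out, the last holds). Time passes only in rows, so rows that do not move let the fingers close. It gives the time, the measured TCP pose, the force, the opening and the grip force at its end, in the units of the state.
- ctrl.get_obs(): the state, without advancing time (a new reading comes with each control period).
- ctrl.snapshot(name): name is "scene" or "side" or "wrist"; returns a dict with "color" (420x560x3 uint8, red, green, blue), "depth" (420x560 float32, m along the optical axis (not along the pixel's ray), 0 where there is no reading), "mtx" (3x3 intrinsics, pixels), "pose" (4x4, takes a point from camera to world coordinates). Camera axes: x right, y up, looking along -z (the intrinsics and any distortion apply to the point x, -y, -z); pixel columns grow to the right and rows downward; lengths in m; the calibration is good to about 2 mm. A picture is of the moment at which its call begins.
- ctrl.finish_job(): hands the job in; it is judged then, once.
The state is a dict: "clock": time; "q": joint angles; "dq": joint speeds; "joint_torque": joint torques, N m; "tool_pos": TCP position; "eef_rot": TCP orientation; "wrist_force": force on the tool from outside, world axes, zero at the start; "ft_torque": the same for the moment, N m; "finger_gap": finger opening in m; "finger_force": force on a finger pad.
Only numpy, scipy, OpenCV 4.12 (cv2) and the standard library are available. Lean on these libraries where they do the work, as an engineer would, in place of code of your own. Each camera call takes 0.05 s, during which the arm holds its last target. There are 200 camera calls.

## Working session

There is one attempt and no reset: what is moved stays moved. The work goes in short steps, Python scripts to look and compute and a shell command to move; the robot and the scene stay as the last step left them, time stands still between calls to the robot, and variables do not carry over. Pictures are saved under pics/ and viewed, at most 10 in all, crops included, and the job is handed in when it is done.

```bash
mkdir -p pics
cat > h.py <<'E'
import numpy as np, cv2
from cell import ctrl
def snap(n):
    s=ctrl.snapshot(n); np.savez(f'{n}.npz',**s); return s
def cloud(s):
    d=s['depth'];K=s['mtx'];v,u=np.mgrid[:d.shape[0],:d.shape[1]]
    x=(u-K[0,2])/K[0,0]*d;y=(v-K[1,2])/K[1,1]*d
    P=np.stack([x,-y,-d],-1);return P@s['pose'][:3,:3].T+s['pose'][:3,3]
def save(n,im): cv2.imwrite('pics/'+n,cv2.cvtColor(im,cv2.COLOR_RGB2BGR))
E
python3 - <<'E'
from h import *
for n in ('scene','side'):
    s=snap(n);save(n+'0.png',s['color']);print(n,s['mtx'].tolist(),s['pose'].round(3).tolist(),(s['depth']>0).mean())
E
```

```text
scene [[470.56500499520735, 0.0, 282.8379675538208], [0.0, 470.56500499520735, 205.30970899556183], [0.0, 0.0, 1.0]] [[-0.729, -0.561, 0.393, 0.815], [0.684, -0.608, 0.403, 0.439], [0.013, 0.562, 0.827, 0.716], [0.0, 0.0, 0.0, 1.0]] 0.9961607142857143
side [[436.96603947232103, 0.0, 276.2048911185505], [0.0, 436.96603947232103, 215.83418916847847], [0.0, 0.0, 1.0]] [[-0.982, 0.136, -0.132, 0.391], [-0.188, -0.645, 0.741, 0.796], [0.016, 0.752, 0.659, 0.687], [0.0, 0.0, 0.0, 1.0]] 0.9961479591836735
```

View pics/scene0.png

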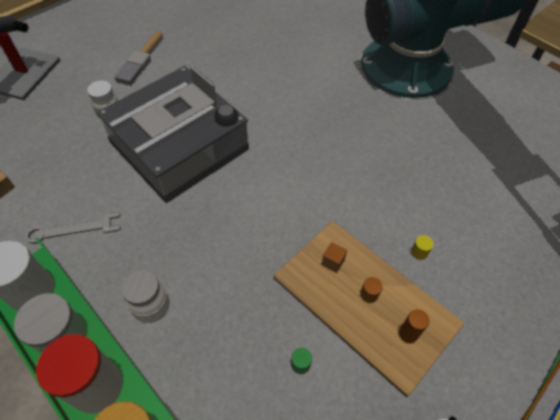

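View pics/side0.png

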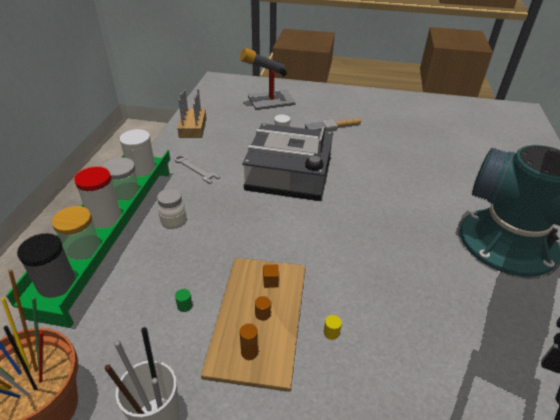

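In the scene view there are three amber candidates: a square block (335,257), a short cylinder (372,289) and a tall cylinder (417,323). The green (301,360) and yellow (424,246) ones are decoys. The short round amber one at (372,289), or (262,308) in the side view, fits the description. The tumbler is at (175,125), with the button at (226,115). Next I'll confirm with a crop and measure.

```bash
cat > m.py <<'E'
from h import *
def ray(s,px,z):
    K=s['mtx'];R=s['pose'][:3,:3];c=s['pose'][:3,3]
    d=R@np.array([(px[0]-K[0,2])/K[0,0],-(px[1]-K[1,2])/K[1,1],-1]);return c+d*(z-c[2])/d[2]
E
python3 - <<'E'
from m import *
S={n:dict(np.load(n+'.npz')) for n in('scene','side')}
for n,s in S.items():
    hsv=cv2.cvtColor(s['color'],cv2.COLOR_RGB2HSV)
    m=cv2.inRange(hsv,(3,170,60),(14,255,255))
    k,l,st,ce=cv2.connectedComponentsWithStats(m)
    P=cloud(s)
    for i in range(1,k):
        if st[i,4]>120 :
            p=P[l==i]; zt=np.percentile(p[:,2],95); t=p[p[:,2]>zt-.004]
            print(n,st[i],ce[i].round(1),'ztop',zt.round(3),'topc',((t.max(0)+t.min(0))/2).round(4), 'ray@.033',ray(s,ce[i],.033).round(4))
a=S['scene']['color'];b=S['side']['color']
c1=cv2.resize(a[215:355,300:450],(400,373),interpolation=cv2.INTER_CUBIC);c2=cv2.resize(b[250:370,210:340],(400,373),interpolation=cv2.INTER_CUBIC)
save('blanks.png',np.hstack([c1,c2]))
save('tumb.png',cv2.resize(a[55:205,85:265],(792,600+60-0),interpolation=cv2.INTER_CUBIC)[:600])
P=cloud(S['scene']);q=P[(P[...,2]>.08)&(P[...,2]<.092)&(P[...,1]<0.3)]
print(len(q),q.min(0),q.max(0))
m=((P[...,2]>.080)&(P[...,2]<.104)).astype(np.uint8);m[:, 260:]=0;m[210:]=0
k,l,st,ce=cv2.connectedComponentsWithStats(m);i=1+st[1:,4].argmax();print(st[i])
q=P[l==i];r=cv2.minAreaRect(q[:,:2].astype(np.float32)*1000);print(r,np.median(q[:,2]))
h=P[55:205,85:265,2];save('height.png',cv2.resize(cv2.applyColorMap(np.clip((h-.06)/.09*255,0,255).astype(np.uint8),cv2.COLORMAP_JET),(720,600),interpolation=cv2.INTER_NEAREST))
E
```

```text
scene [324 243  22  22 294] [334.9 253.5] ztop 0.054 topc [0.6503 0.3306 0.3827] ray@.033 [0.4939 0.2339 0.033 ]
scene [363 278  19  18 265] [372.3 286.5] ztop 0.053 topc [0.6511 0.3711 0.3825] ray@.033 [0.4933 0.3143 0.033 ]
scene [408 310  21  20 326] [418.1 319.5] ztop 0.083 topc [0.5064 0.3998 0.0819] ray@.033 [0.4837 0.397  0.033 ]
scene [ 35 353  65  43 232] [ 68.3 378.9] ztop 0.164 topc [0.8875 0.1636 0.1628] ray@.033 [0.9114 0.1167 0.033 ]
side [ 18 329  17  20 197] [ 26.8 337.8] ztop 0.16 topc [0.5928 0.6536 0.4216] ray@.033 [0.8789 0.458  0.033 ]
side [ 20 329  57  91 939] [ 56.  370.5] ztop 0.173 topc [0.5723 0.6638 0.4286] ray@.033 [0.797 0.503 0.033]
6149 [-0.03968067 -0.56719518  0.08000661] [0.91896857 0.256054   0.09199951]
[  96   66  152  112 8402]
((530.8434448242188, -154.51513671875), (203.964599609375, 201.2977294921875), 88.86505889892578) 0.08743741327913052
```

View pics/blanks.png

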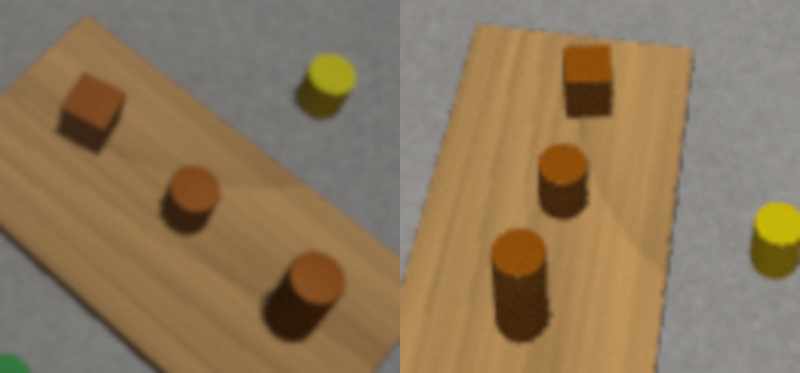

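View pics/tumb.png

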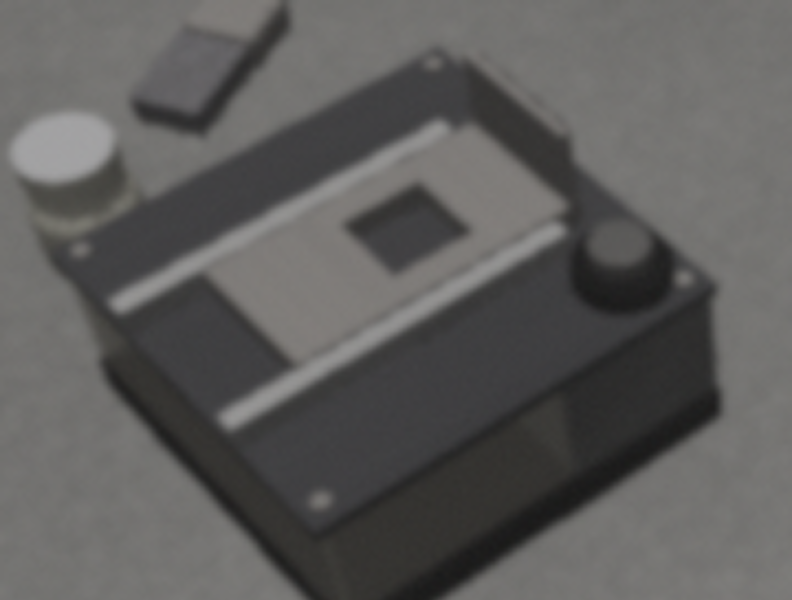

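The crop confirms it: the left block is square, the middle one is a short cylinder and the right one is tall. The middle one is the target. In the tumbler crop the push plate is at upper right, the pocket at about (408,228), the button at (620,243) and the deck corners at (437,48), (715,288), (318,530) and (62,255).

Run:
```python
from m import *
S={n:dict(np.load(n+'.npz')) for n in('scene','side')}
s=S['scene'];f=lambda x,y:(85+(x+.5)/4.4-.5,55+(y+.5)/4.4-.5)
dk=np.array([ray(s,f(*p),.085) for p in [(437,48),(715,288),(318,530),(62,255)]]);print('deck',dk.round(4),dk.mean(0).round(4))
pk=np.array([ray(s,f(*p),.098) for p in [(420,183),(470,230),(397,274),(346,228)]]);print('pocket',pk.round(4),pk.mean(0).round(4))
print('button',ray(s,f(620,243),.103).round(4))
g=[ray(s,f(*p),.098) for p in [(445,125),(113,302),(562,228),(225,422)]]
for a,b in((0,1),(2,3)): d=g[b]-g[a];print('guide yaw',np.degrees(np.arctan2(d[1],d[0])).round(2),np.linalg.norm(d).round(3))
# tops: bright amber faces
for n,box in(('scene',(300,215,450,355)),('side',(210,250,340,370))):
    s=S[n];hsv=cv2.cvtColor(s['color'],cv2.COLOR_RGB2HSV)
    x0,y0,x1,y1=box
    for v in ((115,90,) ):
        m=cv2.inRange(hsv,(0,150,v),(16,255,255));M=np.zeros_like(m);M[y0:y1,x0:x1]=m[y0:y1,x0:x1]
        k,l,st,ce=cv2.connectedComponentsWithStats(M)
        for i in range(1,k):
            if st[i,4]>60: print(n,v,st[i],ce[i].round(1),ray(s,ce[i],.051).round(4),ray(s,ce[i],.081).round(4))
for n,px in(('scene',[(91,101),(192,189),(317,277)]),('side',[(588,64),(562,164),(518,252)])):
    for p,z in zip(px,(.051,.051,.081)):
        q=(300+p[0]*150/400-.5,215+p[1]*140/373-.5) if n=='scene' else (210+(p[0]-400)*130/400-.5,250+p[1]*120/373-.5)
        print(n,ray(S[n],q,z).round(4))
print(ctrl.get_obs()['eef_rot'],ctrl.get_obs()['finger_gap'])
```

```text
deck [[ 0.4288 -0.2535  0.085 ]
 [ 0.434  -0.052   0.085 ]
 [ 0.6298 -0.0576  0.085 ]
 [ 0.6247 -0.2526  0.085 ]] [ 0.5293 -0.1539  0.085 ]
pocket [[ 0.4942 -0.1735  0.098 ]
 [ 0.4956 -0.1365  0.098 ]
 [ 0.5332 -0.1362  0.098 ]
 [ 0.5331 -0.1724  0.098 ]] [ 0.514  -0.1547  0.098 ]
button [ 0.4571 -0.084   0.103 ]
guide yaw -1.87 0.163
guide yaw -1.61 0.163
scene 115 [323 243  24  19 261] [334.8 251.9] [0.5002 0.2372 0.051 ] [0.5144 0.2463 0.081 ]
scene 115 [364 277  19  17 247] [373.  284.9] [0.499  0.3166 0.051 ] [0.5133 0.3221 0.081 ]
scene 115 [409 309  21  19 308] [419.  318.3] [0.49   0.3979 0.051 ] [0.5047 0.3997 0.081 ]
scene 90 [323 243  24  20 298] [334.7 252.6] [0.5013 0.2381 0.051 ] [0.5154 0.2471 0.081 ]
scene 90 [363 277  20  18 270] [372.7 285.4] [0.4999 0.3168 0.051 ] [0.5142 0.3223 0.081 ]
scene 90 [408 309  22  20 334] [418.7 318.7] [0.4909 0.398  0.051 ] [0.5055 0.3998 0.081 ]
side 115 [263 264  17  12 188] [270.6 269.7] [0.4993 0.2381 0.051 ] [0.4942 0.2644 0.081 ]
side 115 [254 296  17  13 173] [262.5 301.8] [0.4983 0.3167 0.051 ] [0.4933 0.3393 0.081 ]
side 115 [239 323  19  16 228] [248.1 330.3] [0.5096 0.3803 0.051 ] [0.504  0.3999 0.081 ]
side 90 [263 264  17  15 207] [270.6 270.3] [0.4989 0.2396 0.051 ] [0.4938 0.2658 0.081 ]
side 90 [254 296  17  14 191] [262.5 302.4] [0.4981 0.3179 0.051 ] [0.493  0.3404 0.081 ]
side 90 [239 323  19  17 247] [248.1 330.8] [0.5093 0.3812 0.051 ] [0.5037 0.4008 0.081 ]
scene [0.5023 0.2366 0.051 ]
scene [0.5014 0.3157 0.051 ]
scene [0.5055 0.3993 0.081 ]
side [0.499  0.2391 0.051 ]
side [0.4987 0.3178 0.051 ]
side [0.5042 0.4004 0.081 ]
[[-9.64365130e-01  2.64573857e-01 -7.55900720e-04]
 [ 2.64574846e-01  9.64363224e-01 -1.92944478e-03]
 [ 2.18482210e-04 -2.06068158e-03 -9.99997853e-01]] 0.08533424925015508
```

```bash
python3 -m pendant '-0.35 28 -52 10 0 0 4.6;-0.35 28 -52 10 0 0 4.6;-0.35 28 -52 10 0 0 4.7;-0.35 28 -52 10 0 0 0;-0.35 28 -52 10 0 0 0'
python3 -m pendant '-0.35 28 -52 0 0 0 0;-0.35 28 -52 0 0 0 0;-0.35 28 -52 0 0 0 0;-0.35 28 -52 0 0 0 0;-0.35 28 -52 0 0 0 0'
python3 -m pendant '-0.35 28 -52 0 0 0 0;-0.35 28 -52 0 0 0 0;-0.35 14 -50 0 0 0 0;-0.35 0 0 0 0 0 0'
python3 - <<'E'
from m import *
s=snap('wrist');save('w1.png',s['color']);print(s['pose'].round(3).tolist());o=ctrl.get_obs();print(o['tool_pos'],o['eef_rot'],o['finger_gap'])
E
```

```text
clock: 0.72
tool_pos: [0.2858, 0.2686, 0.2812]
eef_rot: [[-1.0, 0.025, 0.0], [0.025, 1.0, -0.0], [-0.0, -0.0, -1.0]]
wrist_force: [1.3, -0.0, -0.0]
finger_gap: 0.0576
finger_force: 0.0
clock: 1.35
tool_pos: [0.4259, 0.0086, 0.281]
eef_rot: [[-1.0, 0.026, -0.0], [0.026, 1.0, 0.0], [0.0, 0.0, -1.0]]
wrist_force: [1.0, -0.2, -0.2]
finger_gap: 0.0577
finger_force: 0.0
clock: 1.85
tool_pos: [0.4956, -0.1467, 0.2794]
eef_rot: [[-1.0, 0.03, -0.003], [0.03, 1.0, 0.001], [0.003, 0.001, -1.0]]
wrist_force: [-0.0, 0.3, -0.4]
finger_gap: 0.0574
finger_force: 0.0
[[0.03, -0.958, -0.284, 0.423], [1.0, 0.029, 0.008, -0.145], [0.0, -0.284, 0.959, 0.421], [0.0, 0.0, 0.0, 1.0]]
[ 0.49533073 -0.14482473  0.27995456] [[-0.99960053  0.02813905 -0.00264024]
 [ 0.02813502  0.99960293  0.00155181]
 [ 0.00268286  0.00147691 -0.99999531]] 0.05762934839873194
```

View pics/w1.png

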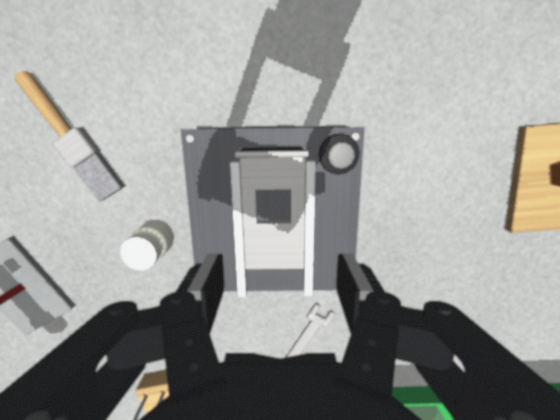

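The wrist view shows the pocket at about (273,206), the button at (342,154), the push plate at (272,153) and the guides running nearly vertically at x = 238 and 310.

Run:
```python
from m import *
s=dict(np.load('wrist.npz'));g=cv2.cvtColor(s['color'],cv2.COLOR_RGB2GRAY)
m=np.zeros_like(g);b=g[170:245,246:303];m[170:245,246:303]=(b<82)*255
k,l,st,ce=cv2.connectedComponentsWithStats(m)
for i in range(1,k):
    if st[i,4]>300:
        r=cv2.minAreaRect(cv2.findContours((l==i).astype(np.uint8),0,1)[0][0]);print(st[i],r)
        x,y,w,h=st[i,:4]
        for c in((x-.5,y-.5),(x+w-.5,y-.5),(x+w-.5,y+h-.5),(x-.5,y+h-.5)):print(ray(s,c,.098).round(4))
        print('ctr',ray(s,(x+w/2-.5,y+h/2-.5),.098).round(4))
m=np.zeros_like(g);m[134:175,320:362]=(g[134:175,320:362]>95)*255
k,l,st,ce=cv2.connectedComponentsWithStats(m)
for i in range(1,k):
    if st[i,4]>60:print('btn',st[i],ce[i],ray(s,ce[i],.103).round(4))
for a,c in(((235,163),(242,296)),((311,163),(308,296))):
    p,q=ray(s,a,.098),ray(s,c,.098);d=q-p;print('guide',p.round(4),q.round(4),np.degrees(np.arctan2(d[1],d[0])))
dk=np.array([ray(s,p,.085) for p in((182,129),(364,127),(357,290),(193,291))]);print(dk.round(4),dk.mean(0))
for p in((238,152),(272,152),(306,152)):print('plate top',ray(s,p,.137).round(4))
```

```text
[257 191  33  29 825] ((273.0, 205.0), (28.0, 32.0), 90.0)
[ 0.4956 -0.1728  0.098 ]
[ 0.4967 -0.1365  0.098 ]
[ 0.5303 -0.1372  0.098 ]
[ 0.5292 -0.1746  0.098 ]
ctr [ 0.5127 -0.1553  0.098 ]
btn [341 134  21  41 276] [356.44565217 155.24275362] [ 0.4598 -0.0656  0.103 ]
btn [328 142  27  27 568] [340.96478873 154.90316901] [ 0.4589 -0.0818  0.103 ]
guide [ 0.4647 -0.1944  0.098 ] [ 0.6275 -0.1975  0.098 ] -1.1172590747594966
guide [ 0.4671 -0.1128  0.098 ] [ 0.6299 -0.1165  0.098 ] -1.3134720808121227
[[ 0.4281 -0.251   0.085 ]
 [ 0.4318 -0.0542  0.085 ]
 [ 0.6314 -0.0531  0.085 ]
 [ 0.6266 -0.2614  0.085 ]] [ 0.52948321 -0.15494783  0.085     ]
plate top [ 0.4495 -0.1849  0.137 ]
plate top [ 0.4505 -0.1531  0.137 ]
plate top [ 0.4514 -0.1213  0.137 ]
```

```bash
python3 -m pendant '-0.35 1 52 0 0 0 0;-0.35 1 52 0 0 0 0;-0.35 1 52 0 0 0 0;-0.35 0 52 0 0 0 0;-0.35 0 52 0 0 0 0'
python3 -m pendant '-0.35 0 52 0 0 0 0;-0.35 0 52 0 0 0 0;-0.35 0 52 0 0 0 0;-0.35 0 45 0 0 0 0;-0.35 0 0 -60 0 0 0'
python3 -m pendant '-0.35 0 0 -60 0 0 0;-0.35 0 0 -60 0 0 0;-0.35 0 0 0 0 0 0;-0.35 0 0 0 0 0 0'
```

```text
clock: 2.52
tool_pos: [0.4972, 0.1193, 0.2816]
eef_rot: [[-1.0, 0.023, 0.0], [0.023, 1.0, 0.001], [-0.0, 0.001, -1.0]]
wrist_force: [0.8, 0.1, 0.5]
finger_gap: 0.0573
finger_force: 0.0
clock: 3.15
tool_pos: [0.4994, 0.3233, 0.227]
eef_rot: [[-1.0, 0.018, 0.012], [0.019, 1.0, 0.008], [-0.012, 0.008, -1.0]]
wrist_force: [1.4, -0.2, -1.0]
finger_gap: 0.0577
finger_force: 0.0
clock: 3.65
tool_pos: [0.4993, 0.3187, 0.1043]
eef_rot: [[-1.0, 0.024, 0.004], [0.024, 1.0, 0.002], [-0.004, 0.002, -1.0]]
wrist_force: [1.1, 0.4, 1.1]
finger_gap: 0.0578
finger_force: 0.0
```

```bash
python3 -m pendant '-0.35 0 -1 -40 0 0 0;-0.35 0 0 -31 0 0 0;-0.35 0 0 0 0 0 0;-0.35 0 0 0 0 0 0'
python3 -m pendant '0.6 0 0 0 0 0 0;0.6 0 0 0 0 0 0;0.6 0 0 0 0 0 0;0.6 0 0 0 0 0 0' 30
```

```text
clock: 4.15
tool_pos: [0.501, 0.3178, 0.0344]
eef_rot: [[-1.0, 0.025, 0.006], [0.025, 1.0, 0.003], [-0.006, 0.003, -1.0]]
wrist_force: [-0.5, -0.9, -0.9]
finger_gap: 0.0578
finger_force: 0.0
clock: 4.65
tool_pos: [0.5, 0.3171, 0.033]
eef_rot: [[-1.0, 0.025, 0.004], [0.025, 1.0, 0.002], [-0.004, 0.002, -1.0]]
wrist_force: [-0.6, -0.3, 5.7]
finger_gap: 0.029
finger_force: 29.7
```

```bash
python3 -m pendant '0.6 0 0 0 0 0 0;0.6 0 0 0 0 0 0;0.6 0 0 50 0 0 0;0.6 0 0 60 0 0 0;0.6 0 0 60 0 0 0'
python3 -m pendant '0.6 0 -40 0 0 0 0;0.6 1 -52 0 0 0 0;0.6 1 -52 0 0 0 0;0.6 1 -52 0 0 0 0;0.6 1 -52 0 0 0 0'
python3 -m pendant '0.6 1 -52 0 0 0 0;0.6 1 -52 0 0 0 0;0.6 2 -52 0 0 0 0;0.6 2 -50 0 0 0 0;0.6 3 -18 0 0 0 0'
python3 -m pendant '0.6 0 0 0 0 0 0;0.6 0 0 0 0 0 0;0.6 0 0 0 0 0 0'
python3 - <<'E'
from m import *
s=snap('side');a=snap('scene')
c1=cv2.resize(s['color'][60:200,210:370],(400,350),interpolation=cv2.INTER_CUBIC);c2=cv2.resize(a['color'][30:205,80:280],(400,350),interpolation=cv2.INTER_CUBIC)
save('held.png',np.hstack([c1,c2]));print(ctrl.get_obs()['tool_pos'])
E
```

```text
clock: 5.28
tool_pos: [0.4981, 0.3162, 0.2018]
eef_rot: [[-1.0, 0.025, -0.001], [0.025, 1.0, -0.0], [0.001, -0.0, -1.0]]
wrist_force: [0.1, 0.5, -0.3]
finger_gap: 0.0287
finger_force: 29.9
clock: 5.9
tool_pos: [0.5022, 0.0668, 0.2004]
eef_rot: [[-1.0, 0.025, 0.0], [0.025, 1.0, 0.0], [-0.0, 0.0, -1.0]]
wrist_force: [0.4, -0.1, -1.0]
finger_gap: 0.0287
finger_force: 30.0
clock: 6.52
tool_pos: [0.5111, -0.1582, 0.2001]
eef_rot: [[-1.0, 0.029, -0.0], [0.029, 1.0, -0.0], [0.0, -0.0, -1.0]]
wrist_force: [1.0, 0.4, -0.6]
finger_gap: 0.0286
finger_force: 30.0
clock: 6.9
tool_pos: [0.5116, -0.1541, 0.2004]
eef_rot: [[-1.0, 0.023, 0.0], [0.023, 1.0, 0.0], [-0.0, 0.0, -1.0]]
wrist_force: [-0.3, -0.3, -0.6]
finger_gap: 0.0287
finger_force: 30.0
[ 0.51165673 -0.15438324  0.20049268]
```

View pics/held.png

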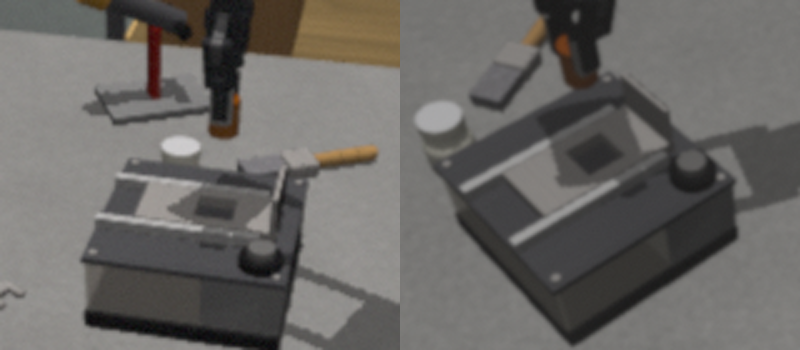

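The held view shows the blank gripped upright above the pocket, hanging at about (225,115) in the left half, with its underside clear. Lowering now.

```bash
python3 -m pendant '0.6 2 -1 -40 0 0 0;0.6 0 0 -35 0 0 0;0.6 0 0 0 0 0 0;0.6 0 0 0 0 0 0'
python3 - <<'E'
from m import *
for n in('scene','side'):
    s=snap(n);hsv=cv2.cvtColor(s['color'],cv2.COLOR_RGB2HSV);m=cv2.inRange(hsv,(3,140,40),(16,255,255));m[200:]=0;m[:60]=0
    k,l,st,ce=cv2.connectedComponentsWithStats(m)
    for i in range(1,k):
        if st[i,4]>40:print(n,st[i],ce[i],ray(s,ce[i],.125).round(4))
print(ctrl.get_obs()['tool_pos'])
a=dict(np.load('side.npz'));b=dict(np.load('scene.npz'))
save('low.png',np.hstack([cv2.resize(a['color'][80:180,230:340],(400,364),interpolation=cv2.INTER_CUBIC),cv2.resize(b['color'][60:160,120:230],(400,364),interpolation=cv2.INTER_CUBIC)]))
E
```

```text
clock: 7.5
tool_pos: [0.5144, -0.1566, 0.1269]
eef_rot: [[-1.0, 0.025, 0.002], [0.025, 1.0, -0.001], [-0.002, -0.001, -1.0]]
wrist_force: [-0.4, 0.0, -0.4]
finger_gap: 0.0289
finger_force: 30.0
scene [164  82   7  12  57] [167.1754386   87.40350877] [ 0.5119 -0.1812  0.125 ]
side [292 124  11  17  54] [298.31481481 135.16666667] [ 0.5072 -0.1458  0.125 ]
[ 0.51490939 -0.15695933  0.12784663]
```

View pics/low.png

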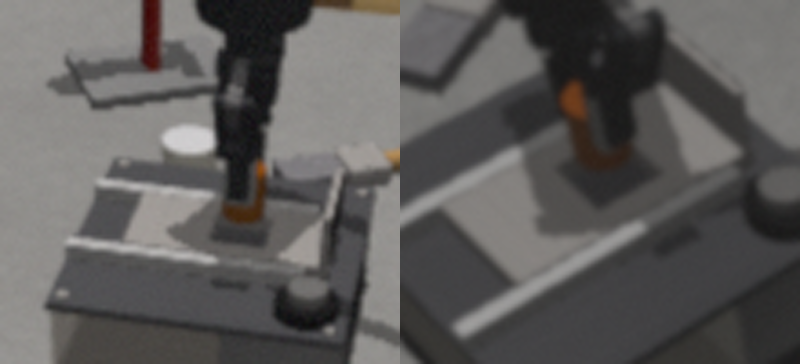

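The blank's underside is centred over the pocket in both views (left half: blank at 243, pocket at 240). Lowering the rest of the way.

```bash
python3 -m pendant '0.6 0 1 -12 0 0 0;0.6 0 0 -6 0 0 0;0.6 0 0 -4 0 0 0;0.6 0 0 0 0 0 0;0.6 0 0 0 0 0 0'
```

```text
clock: 8.22
tool_pos: [0.5136, -0.1556, 0.1032]
eef_rot: [[-1.0, 0.025, 0.0], [0.025, 1.0, 0.0], [-0.0, 0.0, -1.0]]
wrist_force: [0.0, 0.4, -1.5]
finger_gap: 0.0288
finger_force: 30.0
```

```bash
python3 -m pendant '-0.35 0 0 0 0 0 0;-0.35 0 0 0 0 0 0;-0.35 0 0 0 0 0 0'
python3 -m pendant '-0.35 0 0 20 0 0 0;-0.35 0 0 45 0 0 0;-0.35 0 0 55 0 0 0;-0.35 0 0 0 0 0 0;-0.35 0 0 0 0 0 0'
python3 - <<'E'
from m import *
s=snap('side');b=snap('scene');
save('placed.png',np.hstack([cv2.resize(s['color'][80:180,230:340],(400,364),interpolation=cv2.INTER_CUBIC),cv2.resize(b['color'][60:160,120:230],(400,364),interpolation=cv2.INTER_CUBIC)]))
for n,s in(('side',s),('scene',b)):
    hsv=cv2.cvtColor(s['color'],cv2.COLOR_RGB2HSV);m=cv2.inRange(hsv,(3,140,40),(16,255,255));m[200:]=0;m[:60]=0
    k,l,st,ce=cv2.connectedComponentsWithStats(m)
    for i in range(1,k):
        if st[i,4]>40:print(n,st[i],ray(s,ce[i],.112).round(4))
E
```

```text
clock: 8.6
tool_pos: [0.5136, -0.1556, 0.1035]
eef_rot: [[-1.0, 0.025, 0.0], [0.025, 1.0, -0.0], [-0.0, -0.0, -1.0]]
wrist_force: [-0.6, 0.3, 0.6]
finger_gap: 0.058
finger_force: 0.0
clock: 9.22
tool_pos: [0.5135, -0.1556, 0.2232]
eef_rot: [[-1.0, 0.025, 0.0], [0.025, 1.0, 0.0], [-0.0, 0.0, -1.0]]
wrist_force: [0.5, 0.0, -1.5]
finger_gap: 0.0578
finger_force: 0.0
side [292 132  11  15 146] [ 0.5108 -0.1485  0.112 ]
scene [168  92  15  12 144] [ 0.5097 -0.1627  0.112 ]
```

View pics/placed.png

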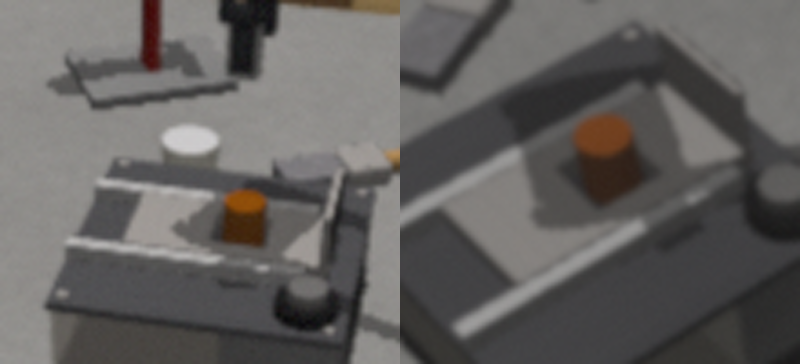

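The blank stands upright in the pocket, at (245,217) left and (604,160) right. Next is closing the fingers and going in front of the push plate.

```bash
python3 -m pendant '1 -36 1 0 0 0 0;1 -36 1 0 0 0 0;1 -38 0 0 0 0 0;1 0 0 0 0 0 0;1 0 0 0 0 0 0'
python3 -m pendant '1 0 0 -50 0 0 0;1 0 0 -50 0 0 0;1 0 0 -13 0 0 0;1 0 0 0 0 0 0;1 0 0 0 0 0 0'
python3 -m pendant '1 10 0 0 0 0 0;1 10 0 0 0 0 0;1 5 0 0 0 0 0;1 0 0 0 0 0 0'
```

```text
clock: 9.95
tool_pos: [0.4036, -0.1535, 0.2224]
eef_rot: [[-1.0, 0.025, -0.001], [0.025, 1.0, 0.001], [0.001, 0.001, -1.0]]
wrist_force: [0.5, -0.2, 0.0]
finger_gap: 0.0
finger_force: 0.0
clock: 10.58
tool_pos: [0.4053, -0.1544, 0.1126]
eef_rot: [[-1.0, 0.025, 0.004], [0.025, 1.0, -0.002], [-0.004, -0.002, -1.0]]
wrist_force: [-0.4, 0.9, 0.3]
finger_gap: -0.0003
finger_force: 0.0
clock: 11.08
tool_pos: [0.429, -0.1536, 0.1103]
eef_rot: [[-1.0, 0.025, -0.0], [0.025, 1.0, 0.0], [0.0, 0.0, -1.0]]
wrist_force: [-0.7, -0.3, -0.3]
finger_gap: -0.0002
finger_force: 0.0
```

```bash
python3 -m pendant '1 8 0 0 0 0 0;1 8 0 0 0 0 0;1 8 0 0 0 0 0;1 8 0 0 0 0 0;1 8 0 0 0 0 0'
python3 -m pendant '1 8 -1 0 0 0 0;1 4 0 0 0 0 0;1 0 0 0 0 0 0;1 0 0 0 0 0 0'
```

```text
clock: 11.7
tool_pos: [0.4682, -0.1541, 0.1102]
eef_rot: [[-1.0, 0.025, -0.002], [0.025, 1.0, -0.001], [0.002, -0.001, -1.0]]
wrist_force: [-6.8, -2.0, 2.9]
finger_gap: -0.0
finger_force: 3.1
clock: 12.2
tool_pos: [0.4804, -0.1543, 0.1102]
eef_rot: [[-1.0, 0.025, -0.001], [0.025, 1.0, 0.001], [0.001, 0.001, -1.0]]
wrist_force: [-4.5, 0.2, 1.6]
finger_gap: -0.0
finger_force: 2.3
```

Close to the end of the stroke. I'll press on until the force rises at the stop.

```bash
python3 -m pendant '1 4 0 0 0 0 0;1 3 0 0 0 0 0;1 0 0 0 0 0 0'; python3 -m pendant '1 3 0 0 0 0 0;1 0 0 0 0 0 0;1 0 0 0 0 0 0'
```

```text
clock: 12.58
tool_pos: [0.4872, -0.1545, 0.1102]
eef_rot: [[-1.0, 0.025, -0.001], [0.025, 1.0, 0.0], [0.001, 0.0, -1.0]]
wrist_force: [-4.8, 0.7, 2.4]
finger_gap: -0.0
finger_force: 2.6
clock: 12.95
tool_pos: [0.4884, -0.1545, 0.1102]
eef_rot: [[-1.0, 0.025, -0.005], [0.025, 1.0, 0.0], [0.005, 0.0, -1.0]]
wrist_force: [-9.9, -0.6, 5.0]
finger_gap: -0.0
finger_force: 5.1
```

```bash
python3 -m pendant '1 3 0 0 0 0 0;1 0 0 0 0 0 0;1 0 0 0 0 0 0'
python3 - <<'E'
from m import *
s=snap('side');b=snap('scene')
save('home.png',np.hstack([cv2.resize(s['color'][80:200,230:350],(400,400),interpolation=cv2.INTER_CUBIC),cv2.resize(b['color'][60:200,100:240],(400,400),interpolation=cv2.INTER_CUBIC)]))
E
```

```text
clock: 13.32
tool_pos: [0.4885, -0.1545, 0.1103]
eef_rot: [[-1.0, 0.026, -0.012], [0.026, 1.0, 0.001], [0.012, 0.0, -1.0]]
wrist_force: [-19.7, 0.9, 10.6]
finger_gap: -0.0001
finger_force: 9.6
```

View pics/home.png

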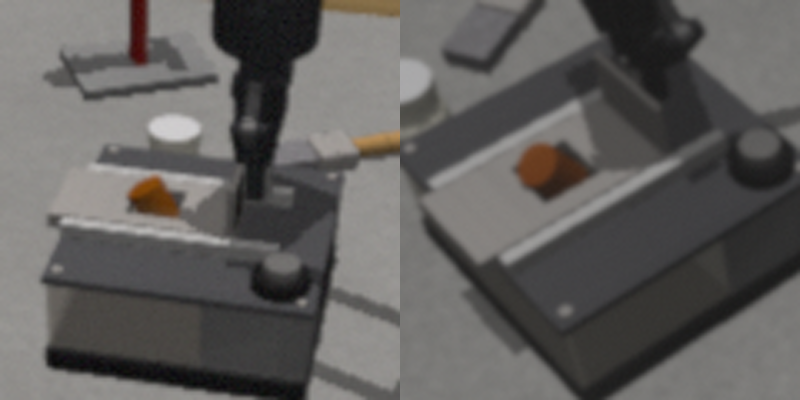

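The home view shows the slide pushed over the rear, but the blank is hung up and tilted in the pocket, at (155,197) left and (550,170) right. I'll measure the slide travel from its rear end corners.

Run:
```python
from m import *
s=dict(np.load('scene.npz'));d=np.array
f=lambda x,y:(85+(x+.5)/4.4-.5,55+(y+.5)/4.4-.5)
g=lambda x,y:(100+(x-400+.5)/2.857-.5,60+(y+.5)/2.857-.5)
for a,b in(((205,275),(423,203)),((293,362),(490,260))):
    p,q=ray(s,f(*a),.098),ray(s,g(*b),.098);print(p.round(4),q.round(4),(q-p).round(4))
P=cloud(s);x0,y0=[int(v) for v in g(540,160)]
hsv=cv2.cvtColor(s['color'],cv2.COLOR_RGB2HSV);m=cv2.inRange(hsv,(3,140,40),(16,255,255))>0;m[150:]=0;m[:90]=0;m[:,220:]=0
q=P[m];print(len(q),q.min(0).round(3),q.max(0).round(3)); 
t=q[q[:,2]>.09]; c=t.mean(0);u,S,V=np.linalg.svd(t-c);print(c.round(3),V[2].round(2),S)
```

```text
[ 0.5915 -0.1888  0.098 ] [ 0.6404 -0.1883  0.098 ] [0.0488 0.0005 0.    ]
[ 0.5923 -0.1244  0.098 ] [ 0.6355 -0.121   0.098 ] [0.0432 0.0034 0.    ]
194 [ 0.55  -0.167  0.092] [ 0.586 -0.141  0.12 ]
[ 0.571 -0.152  0.11 ] [ 0.22 -0.19 -0.96] [0.13153852 0.08490502 0.06857244]
```

```bash
python3 -m pendant '1 -12 0 0 0 0 0;1 0 0 0 0 0 0;1 7 0 0 0 0 0;1 5 0 0 0 0 0;1 0 0 0 0 0 0'
cat > st.py <<'E'
from m import *
import sys
s=snap('scene');b=snap('side');P=cloud(s)
hsv=cv2.cvtColor(s['color'],cv2.COLOR_RGB2HSV);m=cv2.inRange(hsv,(3,140,40),(16,255,255))>0;m[150:]=0;m[:70]=0;m[:,220:]=0
q=P[m]; print(len(q), q.min(0).round(3),q.max(0).round(3)) if len(q) else print('no amber')
save(sys.argv[1],np.hstack([cv2.resize(b['color'][80:200,230:350],(400,400),interpolation=cv2.INTER_CUBIC),cv2.resize(s['color'][60:200,100:240],(400,400),interpolation=cv2.INTER_CUBIC)]))
E
python3 st.py r2.png
```

```text
clock: 14.05
tool_pos: [0.4885, -0.1545, 0.1102]
eef_rot: [[-1.0, 0.026, -0.013], [0.026, 1.0, 0.001], [0.013, 0.0, -1.0]]
wrist_force: [-19.0, 1.0, 9.7]
finger_gap: -0.0002
finger_force: 9.8
190 [ 0.551 -0.544  0.022] [0.815 0.439 0.716]
```

```bash
python3 -m pendant '1 -10 0 0 0 0 0;1 -5 0 0 0 0 0;1 -4 0 0 0 0 0;1 0 0 0 0 0 0;1 0 0 0 0 0 0'
cat > st2.py <<'E'
from m import *
for n in('scene','side'):
    s=snap(n);P=cloud(s);c=s['pose'][:3,3]
    hsv=cv2.cvtColor(s['color'],cv2.COLOR_RGB2HSV);m=cv2.inRange(hsv,(3,140,40),(16,255,255))>0
    m&=(P[...,1]<-.1)&(P[...,1]>-.22)&(P[...,0]>.45)&(P[...,0]<.65)
    q=P[m];print(n,len(q),*( (q.min(0).round(3),q.max(0).round(3),q.mean(0).round(3)) if len(q) else ()))
E
python3 st2.py
```

```text
clock: 14.78
tool_pos: [0.4742, -0.1543, 0.1102]
eef_rot: [[-1.0, 0.025, -0.001], [0.025, 1.0, 0.001], [0.001, 0.001, -1.0]]
wrist_force: [-4.6, 2.0, 0.9]
finger_gap: 0.0001
finger_force: 2.4
scene 160 [ 0.542 -0.167  0.094] [ 0.572 -0.14   0.121] [ 0.56  -0.152  0.114]
side 114 [ 0.536 -0.165  0.092] [ 0.571 -0.137  0.12 ] [ 0.552 -0.148  0.108]
```

The blank stood up again on backing off. I'll back off further and push briskly, so its inertia carries it squarely over the opening.

```bash
python3 -m pendant '1 -7 0 0 0 0 0;1 -7 0 0 0 0 0;1 0 0 0 0 0 0;1 32 0 0 0 0 0;1 0 0 0 0 0 0';python3 st2.py; python3 -m pendant '1 0 0 0 0 0 0'
```

```text
clock: 15.5
tool_pos: [0.4884, -0.1551, 0.1099]
eef_rot: [[-1.0, 0.025, -0.013], [0.025, 1.0, -0.0], [0.013, -0.001, -1.0]]
wrist_force: [-16.4, -0.1, 7.1]
finger_gap: -0.0003
finger_force: 8.0
scene 0
side 0
clock: 15.72
tool_pos: [0.4884, -0.1551, 0.1099]
eef_rot: [[-1.0, 0.026, -0.01], [0.026, 1.0, -0.0], [0.01, -0.001, -1.0]]
wrist_force: [-14.4, 0.2, 5.5]
finger_gap: 0.0002
finger_force: 7.2
```

No amber is visible above the deck, so the blank has dropped. Retreating so the slide springs shut.

```bash
python3 -m pendant '1 -15 0 0 0 0 0;1 -15 0 0 0 0 0;1 -15 0 0 0 0 0;1 -18 0 0 0 0 0;1 -10 0 0 0 0 0'
python3 -m pendant '1 0 0 0 0 0 0;1 0 0 20 0 0 0;1 0 0 20 0 0 0;1 0 0 0 0 0 0'
python3 st2.py; python3 st.py shut.png
```

```text
clock: 16.35
tool_pos: [0.4196, -0.155, 0.1112]
eef_rot: [[-1.0, 0.026, 0.003], [0.026, 1.0, -0.001], [-0.003, -0.001, -1.0]]
wrist_force: [0.7, -0.2, 0.0]
finger_gap: -0.0002
finger_force: 0.0
clock: 16.85
tool_pos: [0.4214, -0.1553, 0.1524]
eef_rot: [[-1.0, 0.025, 0.005], [0.025, 1.0, -0.002], [-0.005, -0.002, -1.0]]
wrist_force: [-0.4, 0.7, -0.3]
finger_gap: -0.0003
finger_force: 0.0
scene 0
side 0
4 [ 0.656 -0.553  0.021] [ 0.665 -0.543  0.022]
```

View pics/shut.png

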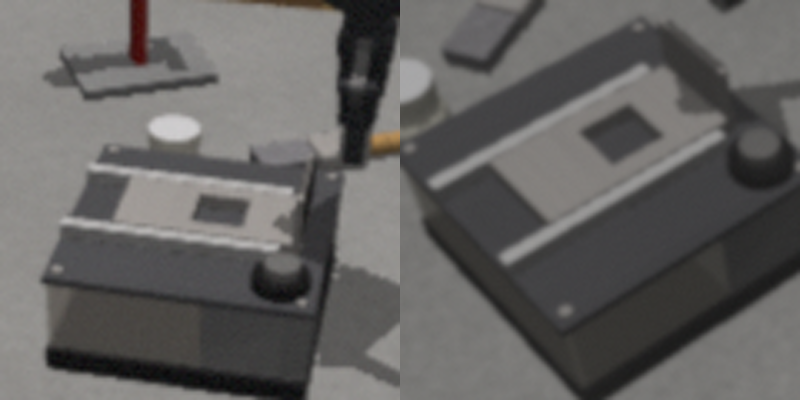

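The slide is shut with the pocket empty, at (220,208) left and (622,133) right. Now the button.

```bash
python3 -m pendant '1 18 37 0 0 0 0;1 19 36 0 0 0 0;1 0 0 -25 0 0 0;1 0 0 -10 0 0 0;1 0 0 0 0 0 0'
python3 -m pendant '1 0 0 -8 0 0 0;1 0 0 -5 0 0 0;1 0 0 -3 0 0 0;1 0 0 0 0 0 0'
```

```text
clock: 17.68
tool_pos: [0.4555, -0.0816, 0.1139]
eef_rot: [[-1.0, 0.026, -0.003], [0.026, 1.0, 0.001], [0.003, 0.001, -1.0]]
wrist_force: [0.1, -0.0, 0.3]
finger_gap: -0.0003
finger_force: 0.0
clock: 18.18
tool_pos: [0.4572, -0.0822, 0.101]
eef_rot: [[-1.0, 0.026, 0.002], [0.026, 1.0, -0.001], [-0.002, -0.001, -1.0]]
wrist_force: [-2.6, -0.8, 7.5]
finger_gap: -0.0
finger_force: 3.3
```

```bash
python3 -m pendant '1 0 0 -3 0 0 0;1 0 0 0 0 0 0;1 0 0 0 0 0 0'; python3 -m pendant '1 0 0 -3 0 0 0;1 0 0 0 0 0 0;1 0 0 0 0 0 0'
```

```text
clock: 18.55
tool_pos: [0.4573, -0.0822, 0.1008]
eef_rot: [[-1.0, 0.025, 0.003], [0.025, 1.0, -0.002], [-0.003, -0.002, -1.0]]
wrist_force: [-7.4, 0.6, 18.5]
finger_gap: 0.0001
finger_force: 9.4
clock: 18.92
tool_pos: [0.4573, -0.0823, 0.1006]
eef_rot: [[-1.0, 0.025, 0.004], [0.025, 1.0, -0.002], [-0.004, -0.002, -1.0]]
wrist_force: [-12.8, 2.3, 31.0]
finger_gap: -0.0001
finger_force: 15.6
```

Firm stop at z = 0.1008. I'll unload in small steps to see whether this is the button's full stroke or the housing.

```bash
for i in 1; do python3 -m pendant '1 0 0 6 0 0 0;1 0 0 0 0 0 0;1 0 0 0 0 0 0' | grep -E 'pos|force'; done
python3 -m pendant '1 0 0 2 0 0 0;1 0 0 0 0 0 0;1 0 0 0 0 0 0' | grep -E 'pos|force'
python3 -m pendant '1 0 0 2 0 0 0;1 0 0 0 0 0 0;1 0 0 0 0 0 0' | grep -E 'pos|force'
python3 -m pendant '1 0 0 2 0 0 0;1 0 0 0 0 0 0;1 0 0 0 0 0 0' | grep -E 'pos|force'
python3 -m pendant '1 0 0 2 0 0 0;1 0 0 0 0 0 0;1 0 0 0 0 0 0' | grep -E 'pos|force'
```

```text
tool_pos: [0.4574, -0.0822, 0.101]
wrist_force: [-1.3, -0.6, 8.5]
finger_force: 4.4
tool_pos: [0.4573, -0.0822, 0.1017]
wrist_force: [1.2, -2.7, 4.1]
finger_force: 2.2
tool_pos: [0.4566, -0.0815, 0.1032]
wrist_force: [1.5, -1.2, 3.5]
finger_force: 1.8
tool_pos: [0.4563, -0.0813, 0.105]
wrist_force: [1.8, -0.0, 2.4]
finger_force: 1.2
tool_pos: [0.456, -0.0813, 0.1069]
wrist_force: [-0.2, 0.2, 1.1]
finger_force: 0.7
```

The spring force fades over 6 mm (0.101 to 0.107), so the button was fully down. Lifting clear and checking the other blanks.

```bash
python3 -m pendant '1 0 0 10 0 0 0;1 0 0 40 0 0 0;1 0 0 40 0 0 0;1 0 0 0 0 0 0;1 0 0 0 0 0 0'
python3 -m pendant '1 0 0 0 0 0 0;1 0 0 0 0 0 0;1 0 0 0 0 0 0;1 0 0 0 0 0 0'|grep force
python3 - <<'E'
from m import *
s=snap('side');hsv=cv2.cvtColor(s['color'],cv2.COLOR_RGB2HSV)
m=cv2.inRange(hsv,(0,150,115),(16,255,255));M=0*m;M[250:370,210:340]=m[250:370,210:340]
k,l,st,ce=cv2.connectedComponentsWithStats(M)
print([(st[i].tolist(),ce[i].round(1)) for i in range(1,k) if st[i,4]>60])
b=snap('scene');P=cloud(b);q=P[(abs(P[...,0]-.456)<.008)&(abs(P[...,1]+.082)<.008)];print('button z',np.median(q[:,2]))
g=cv2.cvtColor(b['color'],cv2.COLOR_RGB2GRAY);q=(P[...,2]>.125)&(P[...,2]<.14)&(abs(P[...,1]+.155)<.035)&(P[...,0]<.53)&(P[...,0]>.4);print('plate x',np.median(P[q][:,0]))
print(ctrl.get_obs()['clock'])
E
```

```text
clock: 21.42
tool_pos: [0.4562, -0.0815, 0.1971]
eef_rot: [[-1.0, 0.025, -0.001], [0.025, 1.0, 0.0], [0.001, 0.0, -1.0]]
wrist_force: [-0.5, -0.2, -0.1]
finger_gap: 0.0001
finger_force: 0.0
wrist_force: [0.9, -0.6, 0.9]
finger_force: 0.0
[([263, 264, 17, 13, 191], array([270.6, 269.6])), ([239, 323, 19, 16, 231], array([248.1, 330.5]))]
button z 0.10863655755892632
plate x 0.45626305649189525
22.025
```

```bash
python3 -c "from cell import ctrl;print(ctrl.finish_job())"
```

```text
the job is handed in; nothing more can be done
None
```

I handed the job in at about 22 s of the 53 s allowed: short round blank dropped into the bowl on a second, faster push after it first hung up tilted in the pocket, slide back shut, start button pressed fully and up again, tall and square blanks unmoved. No verdict came back, and I inferred the drop from the empty pocket because the cameras can't see into the bowl.

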